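# Lock the deep cam lock with its T-key

### The arm

A 6-joint arm with a two-finger parallel gripper is mounted at the origin on a cart in front of the work surface, level with it; the furniture and walls round the work are solid. World frame = base frame: x ahead of the robot, y to its left, z up, the work surface at z = 0. Lengths are in m, angles in rad, forces in N, time in s.
With the tool pointing down it reaches from about 0.3 to 0.875 m from the base axis. Payload 6.4 kg.
Tool frame: the origin (TCP) lies midway between the tips of the shut fingers; the grasp point (between the pads) lies arm.tcp_to_grasp behind it (arm.tcp_to_grasp is the distance from the TCP to the grasp point, in m); z points along the fingers, y is the line along which they close (so a half turn about z gives the same grasp; the last joint's range is limited). The gripper opens to 85 mm and grips with 20 to 120 N. Pads are 22 mm wide; open, the fingers measure 114 mm over their backs; the gripper's body (76 mm by 85 mm) begins 54 mm behind the grasp point. The pads swing forward as they close: fully open they stand 13 mm farther back than shut.
Start: joints at [-1.477, 0.181, 1.607, -0, 1.354, -0.206], TCP at [0.17, -0.549, 0.231] pointing down, gripper open.
Joint ranges: [-2.99, 2.99], [-0.89, 2.07], [0.3, 2.58], [-1.14, 4.28], [0, 2.63], [-3.12, 3.12]. Speed limits (rad/s): [2.57, 2.57, 3.01, 3.14, 3.14, 3.14].

### API

Orientations are given as a unit quaternion [w, x, y, z].
In Python, from bench import arm gives the robot as it stands. The module is installed in compiled form; this text tells all that it offers.
- The arm moves only by the tool send_rows, never from a script. Its argument "plan" is a list of rows, each a list of 7 numbers: the turn, a rotation vector about the tool's x, y, z in degrees, then the shift along the tool's x, y, z in m, then the gripper command: -1 is shut, 1 is fully open, values between are in proportion. In form: [[rx, ry, rz, dx, dy, dz, jaw], ...]. A call has 1 to 10 rows; each row is the pose to reach, as a shift and turn from the pose commanded when the call began, along the tool's axes at that moment; what a row does not reach only later rows make up. A row lasts 1/8 s, in which the tool goes at most 62.5 mm and 10.7 degrees, less where a joint would pass 70% of its speed; a pose out of reach is approached as far as the arm can. A call with a gripper value outside its range is refused whole. The fingers move at their own pace and stop on an object; "squeeze" is the grip in N (left out, the last holds). Time passes only in rows, so rows that repeat a pose let the fingers close. It gives the time, the measured TCP pose, the force, the opening and the grip force at its end, in the units of the state.
- arm.read_state(): the state, without advancing time (a new reading comes with each control period).
- arm.snapshot(name): name is "scene" or "top" or "wrist"; returns a dict with "image" (480x640x3 uint8, red, green, blue), "fx", "fy", "cx", "cy" (pixels), "k1" (the pictures are not rectified: a ray, as slopes to the right and down, at radius r is drawn at 1 + k1 r^2 times it, then the intrinsics apply), "pose" (4x4, takes a point from camera to world coordinates); the wrist camera has in their place "T_tool_cam" (4x4, takes a point from camera to tool coordinates, whose origin is the TCP and whose axes are the flange's). Camera axes: x right, y down, z forward; pixel columns grow to the right and rows downward; lengths in m; the calibration is good to about 2 mm. A picture is of the moment at which its call begins: read the wrist's pose just before it. There is no depth.
- arm.sign_off(): hands the job in; it is judged then, once.
The state is a dict: "clock": time; "joints": joint angles; "qvel": joint speeds; "tau": joint torques, N m; "tcp_pos": TCP position; "orientation": TCP orientation; "force": force on the tool from outside, world axes, zero at the start; "torque": the same for the moment, N m; "finger_gap": finger opening in m; "gripper_force": force on a finger pad.
Only numpy, scipy, OpenCV 4.12 (cv2) and the standard library are available. Lean on these libraries where they do the work, as an engineer would, in place of code of your own. Each camera call takes 0.05 s, during which the arm holds its last target. There are 200 camera calls.

### The job

Take the T-key out of its wooden stand, lower it down the shaft of the grey lock case, feel for the square stem hidden inside and seat the key fully on it; the stem is sprung, so press lightly and never push it down to the end of its travel. Turn the key clockwise (seen from above) until it just meets its stop, without forcing it, so that the steel tongue stands straight out of the slot, then let go and leave the key standing upright in the lock. Do not disturb the padlock, the lock cylinder or the blue spool.

Things in the scene. Friction and masses are not known exactly. Their poses are not given: they have to be found in the camera images.
- key_bar (a point): Centre of the red cross bar of the loose steel T-key, which stands upright. The bar is 80 mm long (this point's x axis), 14 mm thick (y), 16 mm high (z); grip it across its thickness. It lies 172 mm above the key's foot, on the key's axis; the key is 180 mm high and weighs about 0.22 kg. The shank is 12 mm thick.
- key_foot (a point): Centre of the lower end of the T-key, 172 mm below key_bar. The foot is a socket 26 mm across with a square hole 16 mm wide and 10 mm deep, open downward, its sides parallel and square to the bar.
- tkey: The whole T-key; origin and axes as key_foot (z up along the shank, x along the bar).
- lock: Grey painted lock case, fixed, 125 mm high, on a dark foot plate 116 x 136 x 6 mm; origin on the axis of its shaft, at bench level, z up. The case reaches 38 mm from the axis to -x, +x and +y, and 58 mm to -y.
- shaft_mouth (a point): Centre of the mouth of the lock's vertical round shaft, in its top face, 125 mm above the bench; axes as the lock's. The shaft is 34 mm wide with a 4 mm chamfer, open down to the bench. Out of sight in it stands a square stem 14 mm wide, its top bevelled 2 mm, centred to about 1 mm; its top is 55 to 83 mm below the mouth (not known nearer).
- shaft_mid (a point): Point on the shaft's axis 54 mm above the bench, about in the middle of the heights where the stem's top may be. The stem's flats start turned clockwise, seen from above, by 0.15 to 0.65 rad from the lock's x and y axes (not known nearer; square, so the same every quarter turn). The stem is sprung: it yields downward under 3.4 N, rising to 9 N at 6 mm, where it meets a hard stop.
- shaft_foot (a point): Shaft's axis at bench level. Where the key's socket lines up (within about 0.1 rad) the stem enters it; seated, the stem's top meets the socket's bottom, 10 mm in. The stem then turns clockwise with about 0.15 rad of play, against about 0.07 N m of friction, and stays where left. A hard stop ends the turn when its flats are square to the lock's axes: the key has then gone about 0.1 rad beyond square.
- slot (a point): Centre of the brass-framed slot in the lock's -x face, 24 mm wide, 46 mm high, 29 mm above the bench. The stem carries a steel tongue, 10 mm wide, hidden in the case at the start; it swings with the stem and at the hard stop stands straight out of this slot, 16 mm beyond the face.
- stand_top (a point): Centre of the top face of the fixed wooden key stand, 75 x 75 mm, 60 mm high, with a 31 mm hole 50 mm deep in which the key stands at the start.
- padlock_mid (a point): Brass-coloured padlock lying on the bench, 66 x 42 x 19 mm, a bystander; this point is about 10 mm above the bench.
- lock_cylinder_mid (a point): Brass-coloured door lock cylinder on the bench, 71 x 17 x 31 mm, a bystander between stand and lock; this point is about 10 mm above the bench.
- blue_spool: Thread spool with blue thread standing on the bench, 40 mm across, 54 mm high, a bystander; origin at the centre of its underside.
Not all that is in view belongs to the job. Of the things shaped like the tkey, the bare steel one is meant.

How it is judged:
On the way, in this order (a step that is already met when the one before it is completed fails the run):
1. the key's foot is well down the lock's shaft, the tongue still in (horizontal distance between key_foot and shaft_mouth below 0.006 m and z of key_foot in the frame of lock below 0.1 m and value of joint cam below 0.8 rad), for 0.1 s.
2. the tongue stands out of the slot, with the key fully seated on the stem (to 2 mm) (value of joint cam above 1.4 rad and horizontal distance between key_foot and shaft_mouth below 0.006 m and z of key_foot in the frame of cartridge below -0.008 m), for 0.2 s.
At the end, for the whole second after the job is handed in: The tongue is turned to within 0.17 rad of its stop, straight out of the slot; the T-key stands in the shaft within 6 mm of its axis, its foot at least 8 mm below the top of the unpressed stem (fully seated, to 2 mm), tilted less than 0.15 rad and at rest (all of step 2 and angle between tkey's own z axis and vertical below 0.15 rad and linear speed of tkey below 0.02 m/s); the robot touches nothing.
It fails at once if the stem is pushed down against its hard stop (5.5 of its 6 mm) (value of joint plunger above 0.0055 m).
It fails at once if the key is forced: over 80 N between key and stem, all contacts summed (a twist of about 0.25 N m), or over 25 N against the lock case (contact force between tkey and lock above 25 N or contact force between tkey and cartridge above 80 N).
It fails at once if the key falls over (angle between tkey's own z axis and vertical above 0.6 rad).
It fails at once if a bystander is moved more than 20 mm (distance of any of padlock_mid, lock_cylinder_mid, blue_spool from where it was at the start of the episode above 0.02 m).
It also fails if it takes over 72 s, if anything falls off the work surface, if the arm or the gripper's body presses on something with over 40 N, if the wrist force passes 120 N, or if a joint passes its speed limit or range.

## Working session

There is one attempt and no reset: what is moved stays moved. The work goes in short steps, Python scripts to look and compute and a tool call to move; the robot and the scene stay as the last step left them, time stands still between calls to the robot, and variables do not carry over. Pictures are saved under pics/ and viewed, at most 12 in all, crops included, and the job is handed in when it is done.

Besides the shell and the picture viewer there is one more tool, called after "Request:" by a JSON object that holds its "name" and its "arguments". send_rows: Moves the arm, as the interface text tells. Its arguments: {"type":"object","properties":{"plan":{"type":"array","items":{"type":"array","items":{"type":"number"}}},"squeeze":{"type":"number"}},"required":["plan"]}

```bash
mkdir -p pics
cat > h.py <<'E'
import numpy as np, cv2, pickle
from bench import arm
from scipy.spatial.transform import Rotation as R
def T_tool(s):
    T=np.eye(4); q=s["orientation"]; T[:3,:3]=R.from_quat([q[1],q[2],q[3],q[0]]).as_matrix(); T[:3,3]=s["tcp_pos"]; return T
def snap(n):
    s=arm.read_state(); d=dict(arm.snapshot(n))
    if n=="wrist": d["pose"]=T_tool(s)@np.array(d["T_tool_cam"])
    d["pose"]=np.array(d["pose"]); pickle.dump(d,open(f"{n}.pkl","wb")); return d
def ray(d,u,v):
    K=np.array([[d["fx"],0,d["cx"]],[0,d["fy"],d["cy"]],[0,0,1.]])
    p=cv2.undistortPoints(np.array([[[u,v]]],float),K,np.array([d["k1"],0,0,0.]))[0,0]
    return d["pose"][:3,3], d["pose"][:3,:3]@np.array([p[0],p[1],1])
def onz(d,u,v,z):
    o,r=ray(d,u,v); return o+r*(z-o[2])/r[2]
def proj(d,P):
    p=np.linalg.inv(d["pose"])@np.append(P,1); x,y=p[0]/p[2],p[1]/p[2]; k=1+d["k1"]*(x*x+y*y)
    return np.array([d["fx"]*x*k+d["cx"],d["fy"]*y*k+d["cy"]])
def save(d,name): cv2.imwrite(f"pics/{name}.png",cv2.cvtColor(d["image"],cv2.COLOR_RGB2BGR))
E
python3 - <<'E'
from h import *
for n in("scene","top"):
    d=snap(n); save(d,n+"0"); print(n,d["fx"],d["k1"],d["pose"].round(3).tolist())
s=arm.read_state(); print(s,arm.tcp_to_grasp)
E
```

```text
scene 488.11199874342236 -0.08811265501260007 [[-0.543, -0.443, 0.713, -0.193], [-0.84, 0.305, -0.449, 0.603], [-0.019, -0.843, -0.538, 0.621], [0.0, 0.0, 0.0, 1.0]]
top 546.4756743239543 0.051018641706037544 [[0.019, -0.992, 0.122, 0.35], [-0.999, -0.022, -0.026, 0.214], [0.029, -0.122, -0.992, 0.959], [0.0, 0.0, 0.0, 1.0]]
{'clock': 0.1, 'joints': array([-1.47730085e+00,  1.81474035e-01,  1.60790859e+00,  1.06537482e-06,
        1.35379424e+00, -2.06321402e-01]), 'qvel': array([ 0.00051619, -0.00030184, -0.00334221,  0.00034284, -0.00021751,
        0.00125425]), 'tau': array([ 1.32046066e-04, -4.45883632e+01, -3.52237988e+01, -1.81573973e-04,
        4.21299905e-03, -1.44311208e-06]), 'tcp_pos': array([ 0.16978157, -0.54884416,  0.23046986]), 'orientation': array([-7.90814379e-04,  9.88784464e-01,  1.49347438e-01,  4.51805005e-05]), 'force': array([-0.1409924 ,  0.55382727,  1.08489083]), 'torque': array([ 0.03081132, -0.02054745,  0.02519147]), 'gripper_force': 0.0, 'finger_gap': 0.08531177904355501} 0.0187
```

View pics/scene0.png

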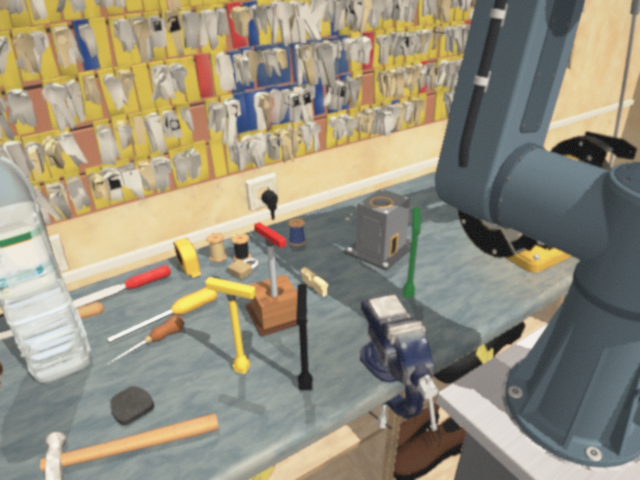

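View pics/top0.png

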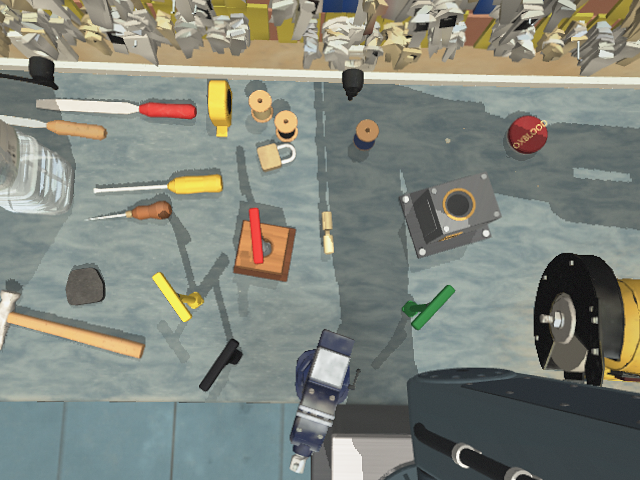

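Run:
```python
from h import *
L=lambda n:pickle.load(open(n+".pkl","rb"))
t,s=L("top"),L("scene")
def red(d,x0,y0,x1,y1):
    h=cv2.cvtColor(d["image"],cv2.COLOR_RGB2HSV); m=((h[...,0]<6)|(h[...,0]>174))&(h[...,1]>190)&(h[...,2]>90)
    k=np.zeros_like(m); k[y0:y1,x0:x1]=m[y0:y1,x0:x1]; k=k.astype(np.uint8)
    n,l,st,c=cv2.connectedComponentsWithStats(k); i=1+np.argmax(st[1:,4]); print("red",st[i],c[i])
    r=cv2.minAreaRect(np.argwhere(l==i)[:,::-1].astype(np.float32)); print(r); return c[i],cv2.boxPoints(r)
c,b=red(t,235,195,280,275); cs,bs=red(s,245,215,295,255)
o1,r1=ray(t,*c);o2,r2=ray(s,*cs)
A=np.c_[r1,-r2]; k=np.linalg.lstsq(A,o2-o1,rcond=None)[0]; p1,p2=o1+k[0]*r1,o2+k[1]*r2; print("bar tri",p1,p2)
bp=np.array([onz(t,*q,.19) for q in b]); print("bar on z=.19",bp.round(4).tolist(),bp.mean(0))
# stand top, lock top
for d,name,pt in((t,"top",(458,204)),):
    h=cv2.cvtColor(d["image"],cv2.COLOR_RGB2HSV); m=(h[...,0]>10)&(h[...,0]<30)&(h[...,1]>110)
    k=np.zeros_like(m);k[180:228,435:482]=m[180:228,435:482]
    cn=max(cv2.findContours(k.astype(np.uint8),cv2.RETR_EXTERNAL,cv2.CHAIN_APPROX_NONE)[0],key=cv2.contourArea)
    e=cv2.fitEllipse(cv2.convexHull(cn)); print("ring",e,cv2.contourArea(cn),onz(d,*e[0],.125))
    print("ring diam mm", 1000*np.linalg.norm(onz(d,e[0][0]+e[1][1]/2,e[0][1],.125)-onz(d,e[0][0]-e[1][1]/2,e[0][1],.125)))
a=cv2.resize(t["image"][170:310,210:370],None,fx=2.5,fy=2.5,interpolation=3);b=cv2.resize(t["image"][150:290,370:530],None,fx=2.5,fy=2.5,interpolation=3)
c2=cv2.resize(s["image"][210:350,225:345],(400,467),interpolation=3)[:250]
c3=cv2.resize(s["image"][180:280,335:495],(400,250),interpolation=3)
cv2.imwrite("pics/crop1.png",np.vstack([np.hstack([a,b]),np.hstack([c2,c3])])[...,::-1])
```

```text
red [249 208  14  56 133] [255.60150376 235.72180451]
((255.81149291992188, 235.42625427246094), (55.13626480102539, 9.144110679626465), 84.80557250976562)
red [257 227   9   6  13] [260.84615385 229.23076923]
((261.12310791015625, 229.2846221923828), (8.434361457824707, 1.860520839691162), 29.744882583618164)
bar tri [0.46186179 0.2824811  0.19157465] [0.46871225 0.29433989 0.19363387]
bar on z=.19 [[0.5012, 0.2936, 0.19], [0.5027, 0.2807, 0.19], [0.4243, 0.2712, 0.19], [0.4228, 0.2839, 0.19]] [0.4627485  0.28235283 0.19      ]
ring ((458.4707946777344, 203.89427185058594), (31.77219009399414, 32.850215911865234), 124.09185028076172) 780.5 [ 0.52888459 -0.02562208  0.125     ]
ring diam mm 51.292415816461435
```

View pics/crop1.png

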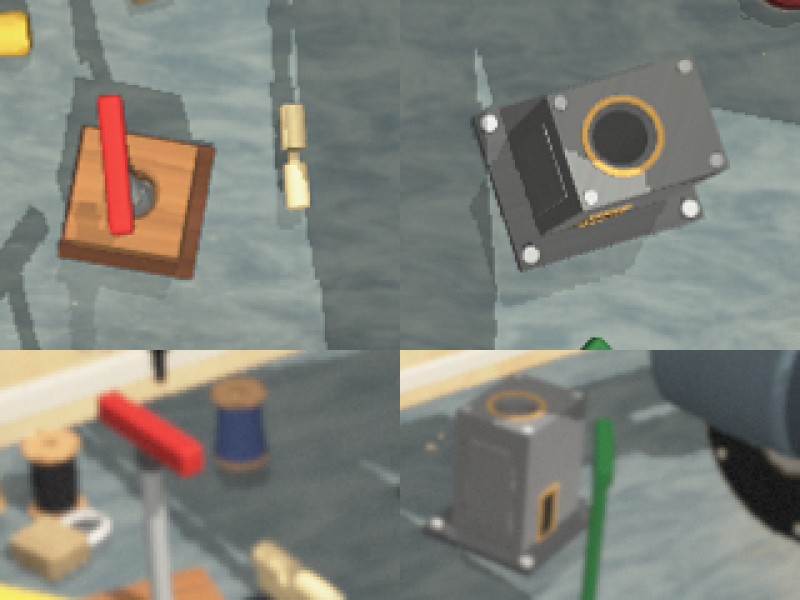

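The loose T-shapes in the top view are yellow (175,297), black (220,365), green (433,307) and the red-barred one with a bare steel shank in the wooden stand (256,235). The last fits: the crop shows the steel shank going into the stand's hole, with the lock's brass ring at (458,204).

Run:
```python
from h import *
L=lambda n:pickle.load(open(n+".pkl","rb"))
t=L("top")
sc=[onz(t,370+(x-400)/2.5,150+y/2.5,.125)[:2] for x,y in((560,102),(685,66),(717,160),(591,197))]
sc=np.array(sc);print(sc.round(4).tolist()); 
for a,b in((3,0),(2,1),(1,0),(2,3)): v=sc[b]-sc[a]; print(np.degrees(np.arctan2(v[1],v[0])),np.linalg.norm(v))
print(onz(t,433,307,.18),onz(t,327,232,.03),onz(t,367,131,.05),onz(t,277,155,.01))
h=proj(t,[0,0,0]); hole=onz(t,210+147/2.5,170+190/2.5,.06); print("hole?",hole)
w=snap("wrist"); print(w["fx"],w["k1"],np.array(w["T_tool_cam"]).round(4).tolist());
```

```text
[[0.5488, 0.0125], [0.5737, -0.0661], [0.5142, -0.0851], [0.4891, -0.0064]]
17.580370271955708 0.06263521039225937
17.704031447378085 0.062412071970950826
107.51648234162818 0.08242444645162644
107.67154478996657 0.08255920327718055
[0.36685804 0.02841332 0.18      ] [0.49471893 0.1747507  0.03      ] [0.6689581  0.10966551 0.05      ] [0.63437706 0.26533693 0.01      ]
hole? [0.46438794 0.27194977 0.06      ]
363.83862007707535 0.012617347928216673 [[0.0007, -0.9635, -0.2677, 0.0682], [1.0, 0.0007, 0.0003, 0.0001], [-0.0001, -0.2677, 0.9635, -0.1419], [0.0, 0.0, 0.0, 1.0]]
```

Request:
{"name": "send_rows", "arguments": {"plan": [[0,0,-10,0.05,-0.04,-0.03,1],[0,0,-20,0.1,-0.08,-0.06,1],[0,0,-30,0.15,-0.119,-0.07,1],[0,0,-40,0.2,-0.158,-0.07,1],[0,0,-50,0.25,-0.198,-0.07,1],[0,0,-60,0.3,-0.237,-0.07,1],[0,0,-70,0.35,-0.276,-0.07,1],[0,0,-80,0.4,-0.316,-0.07,1],[0,0,-90,0.45,-0.355,-0.07,1],[0,0,-100,0.495,-0.393,-0.07,1]]}}

```text
clock: 1.4
tcp_pos: [0.5163, -0.0428, 0.3012]
orientation: [0.0, 0.519, 0.855, -0.0]
force: [0.9, -0.8, 1.0]
finger_gap: 0.0853
gripper_force: 0.0
```

Request:
{"name": "send_rows", "arguments": {"plan": [[0,0,-10,0,0,0,1],[0,0,-20,0,0,0,1],[0,0,-30,0,0,0,1],[0,0,-40,0,0,0,1],[0,0,-50,0,0,0,1],[0,0,-60,0,0,0,1],[0,0,-70,0,0,0,1],[0,0,-70,0,0,0,1],[0,0,-70,0,0,0,1]]}}

```text
clock: 2.52
tcp_pos: [0.5154, -0.0447, 0.3012]
orientation: [-0.0, -0.061, 0.998, 0.0]
force: [-0.1, -0.0, 1.0]
finger_gap: 0.0852
gripper_force: 0.0
```

Run:
```python
from h import *
w=snap("wrist"); save(w,"wlock"); s=arm.read_state(); print(s["tcp_pos"],s["orientation"],s["joints"],s["force"],s["torque"])
print(proj(w,[.529,-.0256,.125]))
```

```text
[ 0.51546585 -0.0447271   0.3011755 ] [-1.04783952e-04 -6.12179833e-02  9.98124414e-01  3.74669634e-05] [-3.16238634e-01 -1.85815008e-03  1.66290666e+00 -7.61820353e-06
  1.48076657e+00 -2.00954685e+00] [-0.30538609 -0.11210347  0.84303404] [-0.03524934 -0.06249845 -0.02942629]
[335.7521212  234.62454305]
```

View pics/wlock.png

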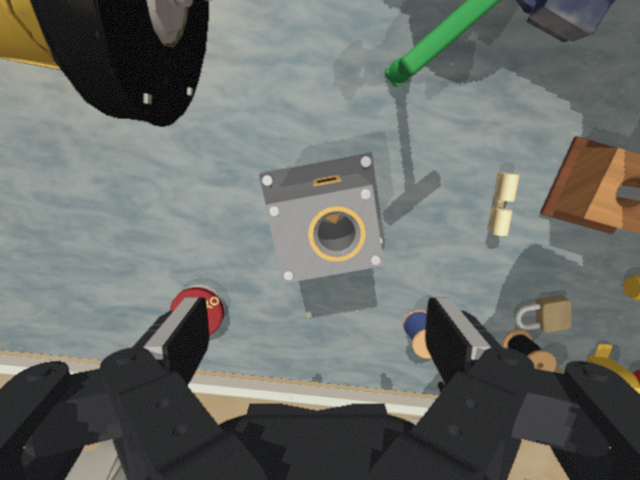

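Run:
```python
from h import *
d=pickle.load(open("wrist.pkl","rb"))
h=cv2.cvtColor(d["image"],cv2.COLOR_RGB2HSV); m=(h[...,0]>10)&(h[...,0]<30)&(h[...,1]>110)
k=np.zeros_like(m);k[200:268,300:372]=m[200:268,300:372]
cn=max(cv2.findContours(k.astype(np.uint8),cv2.RETR_EXTERNAL,cv2.CHAIN_APPROX_NONE)[0],key=cv2.contourArea)
e=cv2.fitEllipse(cv2.convexHull(cn)); print(e,onz(d,*e[0],.125))
```

```text
((336.48065185546875, 233.2488250732422), (53.964599609375, 55.70212173461914), 79.52678680419922) [ 0.5276476  -0.02512234  0.125     ]
```

Request:
{"name": "send_rows", "arguments": {"plan": [[0,0,0,0.002,0.06,0,1],[0,0,0,0.004,0.12,0,1],[0,0,0,0.006,0.18,0,1],[0,0,0,0.009,0.24,0,1],[0,0,0,0.011,0.3,0,1],[0,0,0,0.012,0.331,0,1],[0,0,0,0.012,0.331,0,1],[0,0,0,0.012,0.331,0,1]]}}

```text
clock: 3.58
tcp_pos: [0.4623, 0.2817, 0.3011]
orientation: [-0.0, -0.062, 0.998, -0.0]
force: [-0.0, -0.3, 0.1]
finger_gap: 0.0853
gripper_force: 0.0
```

Run:
```python
from h import *
d=snap("wrist"); save(d,"wkey"); s=arm.read_state(); print(s["tcp_pos"],s["orientation"])
h=cv2.cvtColor(d["image"],cv2.COLOR_RGB2HSV); m=((h[...,0]<6)|(h[...,0]>174))&(h[...,1]>190)&(h[...,2]>60)
n,l,st,c=cv2.connectedComponentsWithStats(m.astype(np.uint8))
for i in range(1,n):
    if st[i,4]>150:
        r=cv2.minAreaRect(np.argwhere(l==i)[:,::-1].astype(np.float32)); b=np.array([onz(d,*q,.19) for q in cv2.boxPoints(r)])
        print(st[i],r,b.round(4).tolist(),b.mean(0))
```

```text
[0.46249347 0.28130576 0.30117117] [-8.96780652e-05 -6.17955349e-02  9.98088802e-01 -2.18595951e-04]
[310 181  18 105 505] ((322.47430419921875, 232.70114135742188), (104.64580535888672, 16.85174560546875), 85.08343505859375) [[0.4239, 0.2719, 0.19], [0.4215, 0.2833, 0.19], [0.4973, 0.3001, 0.19], [0.5, 0.2878, 0.19]] [0.46065865 0.28576052 0.19      ]
```

View pics/wkey.png

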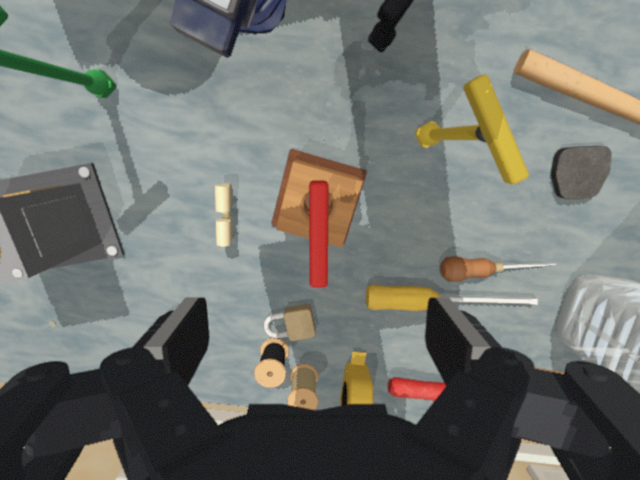

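Run:
```python
from h import *
for n,(x0,y0,x1,y1) in(("wrist",(290,160,345,310)),("top",(235,195,280,275)),("scene",(245,210,295,255))):
    d=pickle.load(open(n+".pkl","rb")); im=d["image"].astype(int)
    m=(im[...,0]>90)&(im[...,1]<.42*im[...,0])&(im[...,2]<.42*im[...,0]); k=np.zeros_like(m); k[y0:y1,x0:x1]=m[y0:y1,x0:x1]
    nn,l,st,c=cv2.connectedComponentsWithStats(k.astype(np.uint8)); i=1+np.argmax(st[1:,4])
    r=cv2.minAreaRect(np.argwhere(l==i)[:,::-1].astype(np.float32)); bp=cv2.boxPoints(r); b=np.array([onz(d,*q,.188) for q in bp])
    e=[b[(j+1)%4]-b[j] for j in range(4)]; v=max(e,key=np.linalg.norm); print(n,st[i],c[i],r,b.mean(0),np.degrees(np.arctan2(v[1],v[0])),[np.linalg.norm(q).round(4) for q in e])
    globals()[n]=(d,np.array(r[0]))
def tri(a,b):
    o1,r1=ray(a[0],*a[1]);o2,r2=ray(b[0],*b[1]); k=np.linalg.lstsq(np.c_[r1,-r2],o2-o1,rcond=None)[0]; return (o1+k[0]*r1).round(4),(o2+k[1]*r2).round(4)
print(tri(wrist,top),tri(wrist,scene),tri(top,scene))
print(onz(wrist[0],318,205,.06))
```

```text
wrist [ 309  181   20  106 1875] [318.24426667 232.65973333] ((318.5, 233.5), (105.0, 19.0), 90.0) [0.46216876 0.2829552  0.188     ] -173.1537699953317 [np.float64(0.0132), np.float64(0.0786), np.float64(0.0143), np.float64(0.0786)]
top [249 208  14  56 535] [255.71401869 235.31775701] ((255.83006286621094, 235.42279052734375), (55.50455093383789, 9.818076133728027), 84.68545532226562) [0.46305036 0.28250498 0.188     ] -172.97883060864464 [np.float64(0.014), np.float64(0.0798), np.float64(0.0138), np.float64(0.0797)]
scene [255 224  31  23 312] [270.58012821 235.00320513] ((269.8076477050781, 234.5384521484375), (35.22346115112305, 9.984603881835938), 33.690067291259766) [0.45432363 0.28592447 0.188     ] -173.44775952993353 [np.float64(0.0299), np.float64(0.0883), np.float64(0.0266), np.float64(0.0848)]
(array([0.465 , 0.2834, 0.1707]), array([0.4653, 0.284 , 0.1708])) (array([0.462 , 0.283 , 0.1825]), array([0.4612, 0.2817, 0.1823])) (array([0.4637, 0.283 , 0.1818]), array([0.4625, 0.2811, 0.1814]))
[0.46243758 0.28300999 0.06      ]
```

Request:
{"name": "send_rows", "arguments": {"plan": [[0,0,0,0,0.0015,0.04,1],[0,0,0,0,0.0015,0.08,1],[0,0,0,0,0.0015,0.11,1],[0,0,0,0,0.0015,0.13,1],[0,0,0,0,0.0015,0.138,1],[0,0,0,0,0.0015,0.138,0],[0,0,0,0,0.0015,0.138,-0.5],[0,0,0,0,0.0015,0.138,-1],[0,0,0,0,0.0015,0.138,-1],[0,0,0,0,0.0015,0.138,-1]], "squeeze": 60}}

```text
clock: 4.88
tcp_pos: [0.4626, 0.2837, 0.1641]
orientation: [0.001, -0.063, 0.998, 0.0]
force: [0.1, -0.9, 4.6]
finger_gap: 0.013
gripper_force: 58.9
```

Request:
{"name": "send_rows", "arguments": {"plan": [[0,0,0,0,0,-0.01,-1],[0,0,0,0,0,-0.025,-1],[0,0,0,0,0,-0.045,-1],[0,0,0,0,0,-0.07,-1],[0,0,0,0,0,-0.1,-1],[0,0,0,0,0,-0.13,-1],[0,0,0,0,0,-0.15,-1],[0,0,0,0,0,-0.15,-1],[0,0,0,0,0,-0.15,-1]]}}

```text
clock: 6.0
tcp_pos: [0.4616, 0.2835, 0.3125]
orientation: [-0.001, -0.063, 0.998, -0.0]
force: [-0.2, 0.3, -3.9]
finger_gap: 0.013
gripper_force: 58.9
```

Run:
```python
from h import *
w=snap("wrist");s=snap("scene");t=snap("top")
st=arm.read_state(); print(st["tcp_pos"],st["force"],st["torque"],st["finger_gap"])
for d in(s,t,w): print(proj(d,st["tcp_pos"]),proj(d,st["tcp_pos"]+[0,0,-.154]))
cv2.imwrite("pics/held.png",np.hstack([cv2.resize(s["image"][100:340,160:400],(400,400)),cv2.resize(w["image"][60:300,200:440],(400,400))])[...,::-1])
```

```text
[0.46147827 0.28345734 0.31197244] [-0.36475187  0.56634941 -3.42706507] [-0.03434411  0.00261086 -0.01602965] 0.013109621847579004
[263.34944298 165.37693045] [269.80120722 246.5730465 ]
[246.20372553 221.27056646] [256.86499331 239.29915547]
[316.44222828 303.07170215] [316.58640141 222.96841823]
```

View pics/held.png

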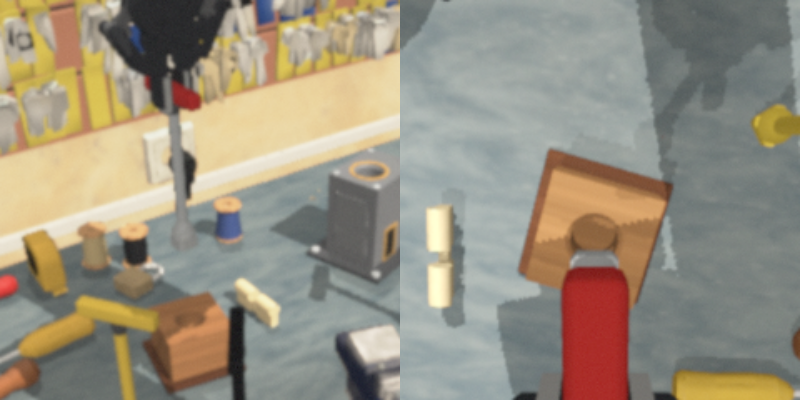

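The key is held upright in the jaws (foot at about (271,244) in the scene view, as predicted), and the stand's hole is empty. Next I carry it to the lock.

Request:
{"name": "send_rows", "arguments": {"plan": [[0,0,0,-0.003,-0.03,0,-1],[0,0,0,-0.006,-0.075,0,-1],[0,0,0,-0.01,-0.12,0,-1],[0,0,0,-0.014,-0.165,0,-1],[0,0,0,-0.018,-0.21,0,-1],[0,0,0,-0.022,-0.255,0,-1],[0,0,0,-0.025,-0.29,0,-1],[0,0,0,-0.0274,-0.3146,0,-1],[0,0,0,-0.0274,-0.3146,0,-1],[0,0,0,-0.0274,-0.3146,0,-1]]}}

```text
clock: 7.4
tcp_pos: [0.5282, -0.0246, 0.3127]
orientation: [-0.001, -0.063, 0.998, 0.0]
force: [-0.2, 0.8, -2.4]
finger_gap: 0.0127
gripper_force: 59.0
```

```bash
cat >> h.py <<'E'
def avg(n=8):
    F=[]
    for i in range(n): arm.snapshot("top"); s=arm.read_state(); F.append(np.r_[s["force"],s["torque"]])
    s=arm.read_state(); q=s["orientation"]; T=T_tool(s)
    print("t",round(s["clock"],2),"tcp",(s["tcp_pos"]*1000).round(2),"yaw",np.degrees(np.arctan2(T[1,0],T[0,0])).round(2),"zax",T[:3,2].round(4),"gap",round(s["finger_gap"],4))
    print("F",np.mean(F,0).round(3),"sd",np.std(F,0).round(2)); return np.mean(F,0)
E
python3 - <<'E'
from h import *
avg()
w=snap("wrist");s=snap("scene");st=arm.read_state();p=st["tcp_pos"]
for d in(s,w): print(proj(d,p+[0,0,-.1533]),proj(d,[.528,-.0253,.125]))
cv2.imwrite("pics/over.png",np.hstack([cv2.resize(s["image"][100:300,290:490],(400,400)),cv2.resize(w["image"][140:300,240:400],(400,400))])[...,::-1])
E
```

```text
t 7.8 tcp [528.53 -24.6  313.37] yaw -172.78 zax [ 1.e-04  0.e+00 -1.e+00] gap 0.0131
F [ 3.670e-01 -4.500e-02 -2.592e+00 -7.000e-03 -1.000e-03  7.000e-03] sd [0.47 0.34 0.18 0.02 0.02 0.04]
[381.45116029 187.77994405] [380.93491847 202.35432391]
[316.35994164 223.17648201] [315.9642483  214.01459146]
```

View pics/over.png

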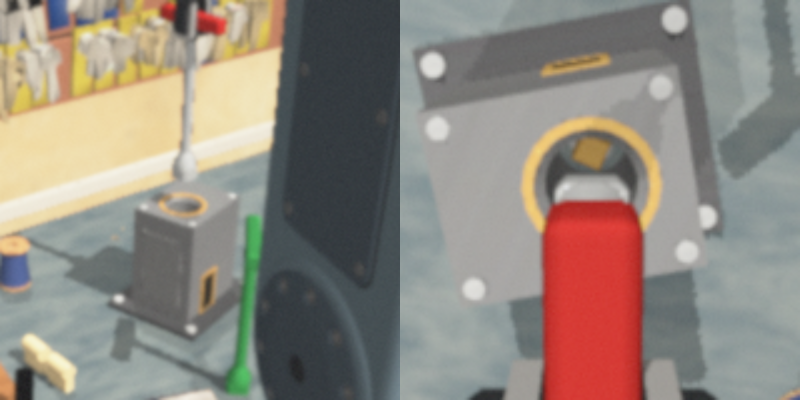

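The key hangs over the shaft mouth. The wrist crop also shows the brass stem inside the shaft at about (317,201), so I can measure its yaw and height directly.

Run:
```python
from h import *
d=pickle.load(open("wrist.pkl","rb"))
c=d["image"][185:225,295:340]; h=cv2.cvtColor(d["image"],cv2.COLOR_RGB2HSV)
m=(h[...,0]>10)&(h[...,0]<30)&(h[...,1]>100); k=np.zeros_like(m); k[192:212,303:331]=m[192:212,303:331]
n,l,st,cc=cv2.connectedComponentsWithStats(k.astype(np.uint8))
print(st[1:],cc[1:])
i=1+np.argmax(st[1:,4]);
for z in(.042,.056,.07):
    P=np.array([onz(d,x,y,z)[:2]*1000 for y,x in np.argwhere(l==i)],np.float32); r=cv2.minAreaRect(P); print(z,r)
    ev=np.cov(P.T); print(ev.round(1).tolist())
cv2.imwrite("pics/stem.png",cv2.resize(c,None,fx=12,fy=12,interpolation=cv2.INTER_CUBIC)[...,::-1])
```

```text
[[303 192   9   4  18]
 [323 192   8   4  18]
 [309 195  15  13 132]] [[305.72222222 192.77777778]
 [327.44444444 192.83333333]
 [316.0530303  200.39393939]]
0.042 ((528.512451171875, -25.766626358032227), (14.051748275756836, 13.660709381103516), 75.79954528808594)
[[13.2, -1.4], [-1.4, 15.9]]
0.056 ((526.2364501953125, -26.01660919189453), (13.575721740722656, 13.197925567626953), 75.79934692382812)
[[12.4, -1.3], [-1.3, 14.9]]
0.07 ((523.96044921875, -26.266555786132812), (13.099709510803223, 12.735124588012695), 75.79947662353516)
[[11.5, -1.2], [-1.2, 13.8]]
```

View pics/stem.png

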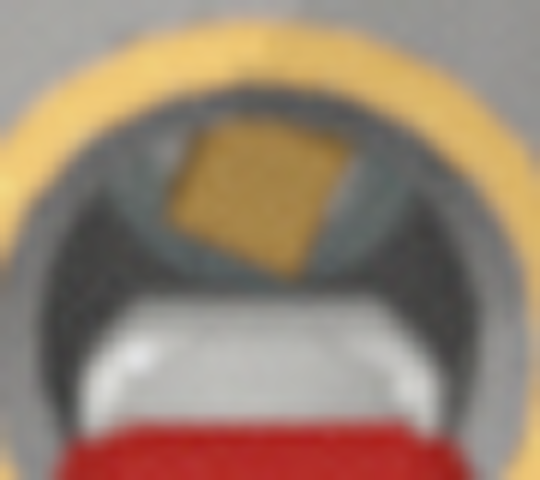

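Stem centre is about (528, -26) mm, with its flats at yaw ≈ -14.5°. That is 0.56 rad clockwise of the lock axes, which lies inside the stated range, and the top is near z ≈ 45 mm. I'll turn the key clockwise 21.5° and lower it to a safe depth.

Request:
{"name": "send_rows", "arguments": {"plan": [[0,0,9,0.0006,-0.001,0,-1],[0,0,17,0.0006,-0.001,0.005,-1],[0,0,21.5,0.0006,-0.001,0.015,-1],[0,0,21.5,0.0006,-0.001,0.025,-1],[0,0,21.5,0.0006,-0.001,0.035,-1],[0,0,21.5,0.0006,-0.001,0.045,-1],[0,0,21.5,0.0006,-0.001,0.055,-1],[0,0,21.5,0.0006,-0.001,0.065,-1],[0,0,21.5,0.0006,-0.001,0.075,-1],[0,0,21.5,0.0006,-0.001,0.075,-1]]}}

```text
clock: 9.15
tcp_pos: [0.5275, -0.0259, 0.2372]
orientation: [-0.001, 0.125, 0.992, 0.0]
force: [0.2, 0.4, -1.6]
finger_gap: 0.0129
gripper_force: 58.9
```

```bash
python3 -c "
from h import *
avg()"
```

```text
t 9.55 tcp [528.29 -26.16 238.67] yaw 165.68 zax [ 7.e-04 -2.e-04 -1.e+00] gap 0.013
F [ 0.227 -0.138 -2.499  0.025 -0.006 -0.005] sd [0.4  0.43 0.56 0.03 0.04 0.03]
```

Request:
{"name": "send_rows", "arguments": {"plan": [[0,0,0,0,0,0.003,-1],[0,0,0,0,0,0.006,-1],[0,0,0,0,0,0.009,-1],[0,0,0,0,0,0.012,-1],[0,0,0,0,0,0.015,-1],[0,0,0,0,0,0.015,-1]]}}

```text
clock: 10.3
tcp_pos: [0.5279, -0.0261, 0.2229]
orientation: [-0.0, 0.125, 0.992, 0.0]
force: [-0.2, -0.7, -1.7]
finger_gap: 0.0131
gripper_force: 58.9
```

Request:
{"name": "send_rows", "arguments": {"plan": [[0,0,0,0,0,0.001,-1],[0,0,0,0,0,0.002,-1],[0,0,0,0,0,0.003,-1],[0,0,0,0,0,0.004,-1],[0,0,0,0,0,0.004,-1]]}}

```text
clock: 10.92
tcp_pos: [0.528, -0.0261, 0.2192]
orientation: [-0.0, 0.125, 0.992, 0.0]
force: [0.9, -1.1, -2.6]
finger_gap: 0.0132
gripper_force: 58.9
```

Request:
{"name": "send_rows", "arguments": {"plan": [[0,0,0,0,0,0.001,-1],[0,0,0,0,0,0.002,-1],[0,0,0,0,0,0.003,-1],[0,0,0,0,0,0.004,-1],[0,0,0,0,0,0.004,-1]]}}

```text
clock: 11.55
tcp_pos: [0.528, -0.0261, 0.2152]
orientation: [-0.0, 0.125, 0.992, 0.0]
force: [-0.6, 0.3, -2.9]
finger_gap: 0.0129
gripper_force: 58.9
```

```bash
python3 -c "
from h import *
avg(4)"
```

```text
t 11.75 tcp [528.15 -26.12 215.35] yaw 165.68 zax [ 1.e-04 -0.e+00 -1.e+00] gap 0.0131
F [ 0.14   0.401 -2.702 -0.016 -0.004 -0.   ] sd [0.2  0.14 0.3  0.04 0.01 0.01]
```

Still free, with the foot at about 62 mm.

Request:
{"name": "send_rows", "arguments": {"plan": [[0,0,0,0,0,0.001,-1],[0,0,0,0,0,0.002,-1],[0,0,0,0,0,0.003,-1],[0,0,0,0,0,0.004,-1],[0,0,0,0,0,0.004,-1]]}}

```text
clock: 12.38
tcp_pos: [0.528, -0.0261, 0.2112]
orientation: [-0.0, 0.125, 0.992, 0.0]
force: [-0.5, 1.1, -2.7]
finger_gap: 0.0129
gripper_force: 58.9
```

Request:
{"name": "send_rows", "arguments": {"plan": [[0,0,0,0,0,0.001,-1],[0,0,0,0,0,0.002,-1],[0,0,0,0,0,0.003,-1],[0,0,0,0,0,0.004,-1],[0,0,0,0,0,0.004,-1]]}}

```text
clock: 13.0
tcp_pos: [0.528, -0.0261, 0.2072]
orientation: [-0.0, 0.125, 0.992, 0.0]
force: [0.4, 0.5, -2.8]
finger_gap: 0.013
gripper_force: 58.9
```

Request:
{"name": "send_rows", "arguments": {"plan": [[0,0,0,0,0,0.001,-1],[0,0,0,0,0,0.002,-1],[0,0,0,0,0,0.003,-1],[0,0,0,0,0,0.004,-1],[0,0,0,0,0,0.004,-1]]}}

```text
clock: 13.62
tcp_pos: [0.528, -0.0261, 0.2032]
orientation: [-0.0, 0.125, 0.992, 0.0]
force: [0.4, 0.1, -3.4]
finger_gap: 0.0129
gripper_force: 58.9
```

Request:
{"name": "send_rows", "arguments": {"plan": [[0,0,0,0,0,0.001,-1],[0,0,0,0,0,0.002,-1],[0,0,0,0,0,0.003,-1],[0,0,0,0,0,0.004,-1],[0,0,0,0,0,0.004,-1]]}}

```text
clock: 14.25
tcp_pos: [0.528, -0.0261, 0.1992]
orientation: [-0.0, 0.125, 0.992, -0.0]
force: [-0.8, 1.1, -2.4]
finger_gap: 0.0133
gripper_force: 58.9
```

Request:
{"name": "send_rows", "arguments": {"plan": [[0,0,0,0,0,0.001,-1],[0,0,0,0,0,0.002,-1],[0,0,0,0,0,0.003,-1],[0,0,0,0,0,0.004,-1],[0,0,0,0,0,0.004,-1]]}}

```text
clock: 14.88
tcp_pos: [0.5281, -0.0261, 0.1952]
orientation: [0.0, 0.125, 0.992, 0.0]
force: [0.4, -0.2, -2.3]
finger_gap: 0.0132
gripper_force: 58.9
```

```bash
python3 -c "
from h import *
avg(4)"
```

```text
t 15.07 tcp [528.11 -26.09 195.31] yaw 165.68 zax [ 1.e-04  0.e+00 -1.e+00] gap 0.0128
F [ 0.139  0.407 -2.513  0.109 -0.077 -0.02 ] sd [0.21 0.24 0.34 0.01 0.03 0.04]
```

Request:
{"name": "send_rows", "arguments": {"plan": [[0,0,0,0,0,0.001,-1],[0,0,0,0,0,0.002,-1],[0,0,0,0,0,0.003,-1],[0,0,0,0,0,0.003,-1]]}}

```text
clock: 15.58
tcp_pos: [0.528, -0.0261, 0.1921]
orientation: [-0.0, 0.125, 0.992, 0.0]
force: [-0.3, 0.2, -3.8]
finger_gap: 0.0129
gripper_force: 58.9
```

```bash
python3 -c "
from h import *
avg(4)"
```

```text
t 15.78 tcp [528.07 -26.07 192.24] yaw 165.68 zax [-1.e-04  1.e-04 -1.e+00] gap 0.013
F [ 6.020e-01  5.070e-01 -3.176e+00  1.680e-01 -8.800e-02  3.000e-03] sd [0.32 0.38 0.4  0.02 0.01 0.01]
```

Request:
{"name": "send_rows", "arguments": {"plan": [[0,0,0,-0.0002,0.0006,0,-1],[0,0,0,-0.0002,0.0006,0.001,-1],[0,0,0,-0.0002,0.0006,0.002,-1],[0,0,0,-0.0002,0.0006,0.003,-1],[0,0,0,-0.0002,0.0006,0.003,-1]]}}

```text
clock: 16.4
tcp_pos: [0.5283, -0.0256, 0.1891]
orientation: [-0.0, 0.125, 0.992, 0.0]
force: [-0.2, 0.6, -1.8]
finger_gap: 0.013
gripper_force: 59.0
```

```bash
python3 -c "
from h import *
avg(4)"
```

```text
t 16.6 tcp [528.48 -25.6  189.33] yaw 165.68 zax [ 1.e-04 -0.e+00 -1.e+00] gap 0.0127
F [ 1.040e-01  3.800e-02 -2.386e+00  2.900e-02  1.000e-03  2.700e-02] sd [0.28 0.3  0.4  0.02 0.02 0.03]
```

Request:
{"name": "send_rows", "arguments": {"plan": [[0,0,0,0,0,0.001,-1],[0,0,0,0,0,0.002,-1],[0,0,0,0,0,0.003,-1],[0,0,0,0,0,0.003,-1],[0,0,0,0,0,0.003,-1]]}}

```text
clock: 17.23
tcp_pos: [0.5287, -0.0257, 0.1866]
orientation: [0.0, 0.125, 0.992, -0.0]
force: [-0.0, -0.4, 1.8]
finger_gap: 0.013
gripper_force: 59.6
```

```bash
python3 -c "
from h import *
avg(4)"
```

```text
t 17.43 tcp [528.59 -25.63 186.45] yaw 165.68 zax [ 4.e-04 -1.e-04 -1.e+00] gap 0.0132
F [-0.746  0.308  1.747  0.005  0.087  0.006] sd [0.27 0.7  0.26 0.03 0.02 0.03]
```

Seated: 4.2 N of axial load, so the stem is pressed about 1 mm, roughly 9–10 mm after first contact. Now I turn clockwise.

Request:
{"name": "send_rows", "arguments": {"plan": [[0,0,3,0,0,0,-1],[0,0,6,0,0,0,-1],[0,0,9,0,0,0,-1],[0,0,12,0,0,0,-1],[0,0,15,0,0,0,-1],[0,0,18,0,0,0,-1],[0,0,20,0,0,0,-1],[0,0,20,0,0,0,-1]]}}

```text
clock: 18.42
tcp_pos: [0.5285, -0.0255, 0.1864]
orientation: [0.0, 0.295, 0.956, 0.0]
force: [0.1, 0.5, 2.2]
finger_gap: 0.0132
gripper_force: 59.6
```

```bash
python3 -c "
from h import *
avg(4)"
```

```text
t 18.62 tcp [528.47 -25.51 186.31] yaw 145.7 zax [ 1.e-04  1.e-04 -1.e+00] gap 0.0129
F [-0.225 -0.052  1.729  0.235  0.034  0.035] sd [0.32 0.55 0.75 0.02 0.01 0.04]
```

Request:
{"name": "send_rows", "arguments": {"plan": [[0,0,3,0,0,0,-1],[0,0,6,0,0,0,-1],[0,0,9,0,0,0,-1],[0,0,12,0,0,0,-1],[0,0,15,0,0,0,-1],[0,0,18,0,0,0,-1],[0,0,20,0,0,0,-1],[0,0,20,0,0,0,-1]]}}

```text
clock: 19.62
tcp_pos: [0.5285, -0.0256, 0.1863]
orientation: [0.0, 0.456, 0.89, 0.0]
force: [0.5, 0.9, 2.3]
finger_gap: 0.0131
gripper_force: 59.6
```

```bash
python3 -c "
from h import *
avg(4)"
```

```text
t 19.82 tcp [528.45 -25.59 186.28] yaw 125.7 zax [ 0.  0. -1.] gap 0.013
F [-0.191  0.332  2.699  0.218 -0.037  0.036] sd [0.26 0.36 0.38 0.01 0.02 0.06]
```

Request:
{"name": "send_rows", "arguments": {"plan": [[0,0,3,0.0003,0.0002,0,-1],[0,0,6,0.0003,0.0002,0,-1],[0,0,9,0.0003,0.0002,0,-1],[0,0,12,0.0003,0.0002,0,-1],[0,0,15,0.0003,0.0002,0,-1],[0,0,15,0.0003,0.0002,0,-1]]}}

```text
clock: 20.58
tcp_pos: [0.5285, -0.0253, 0.1863]
orientation: [0.0, 0.568, 0.823, -0.0]
force: [-0.3, -0.1, 2.6]
finger_gap: 0.0131
gripper_force: 59.6
```

```bash
python3 -c "
from h import *
avg(6)"
```

```text
t 20.88 tcp [528.45 -25.28 186.32] yaw 110.7 zax [ 1.e-04 -1.e-04 -1.e+00] gap 0.0132
F [-0.454  0.455  2.09   0.121 -0.031  0.017] sd [0.5  0.46 0.57 0.02 0.04 0.02]
```

Request:
{"name": "send_rows", "arguments": {"plan": [[0,0,1.5,0,0,0,-1],[0,0,3,0,0,0,-1],[0,0,4.5,0,0,0,-1],[0,0,6,0,0,0,-1]]}}

```text
clock: 21.38
tcp_pos: [0.5284, -0.0253, 0.1863]
orientation: [0.0, 0.612, 0.791, -0.0]
force: [-0.5, 0.5, 1.7]
finger_gap: 0.0131
gripper_force: 59.6
```

```bash
python3 -c "
from h import *
avg(6)
d=snap('wrist');s=snap('scene')
cv2.imwrite('pics/tongue.png',np.hstack([cv2.resize(s['image'][160:290,320:480],(400,325),interpolation=2),cv2.resize(d['image'][100:300,220:420],(400,325))])[...,::-1])"
```

```text
t 21.68 tcp [528.45 -25.23 186.31] yaw 104.68 zax [ 1.e-04  0.e+00 -1.e+00] gap 0.0131
F [ 0.354  0.5    2.003  0.048 -0.048  0.047] sd [0.53 0.33 0.41 0.02 0.03 0.03]
```

View pics/tongue.png

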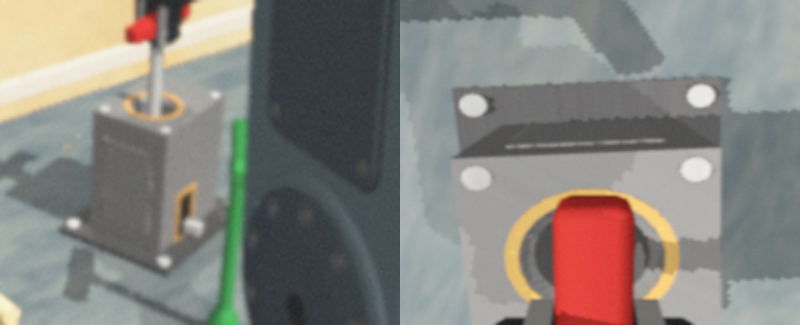

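The tongue now stands out of the slot (crop about (195,225)). Last few degrees go in small steps.

Request:
{"name": "send_rows", "arguments": {"plan": [[0,0,0.5,0,0,0,-1],[0,0,1,0,0,0,-1],[0,0,1.5,0,0,0,-1],[0,0,1.5,0,0,0,-1]]}}

```text
clock: 22.28
tcp_pos: [0.5284, -0.0252, 0.1863]
orientation: [-0.0, 0.621, 0.784, 0.0]
force: [-0.5, 0.2, 2.2]
finger_gap: 0.013
gripper_force: 59.7
```

```bash
python3 -c "
from h import *
avg(6)"
```

```text
t 22.57 tcp [528.42 -25.23 186.28] yaw 103.18 zax [-0.  0. -1.] gap 0.013
F [ 0.676  0.179  2.253  0.038 -0.053  0.034] sd [0.46 0.28 0.47 0.02 0.03 0.04]
```

Request:
{"name": "send_rows", "arguments": {"plan": [[0,0,0.5,0,0,0,-1],[0,0,1,0,0,0,-1],[0,0,1.5,0,0,0,-1],[0,0,1.5,0,0,0,-1]]}}

```text
clock: 23.08
tcp_pos: [0.5284, -0.0252, 0.1863]
orientation: [-0.0, 0.632, 0.775, 0.0]
force: [0.2, -0.2, 2.1]
finger_gap: 0.013
gripper_force: 59.6
```

```bash
python3 -c "
from h import *
avg(6)"
```

```text
t 23.38 tcp [528.45 -25.24 186.3 ] yaw 101.68 zax [ 0.  0. -1.] gap 0.0127
F [ 0.237 -0.117  2.273  0.038 -0.058  0.043] sd [0.29 0.56 0.26 0.04 0.02 0.02]
```

Request:
{"name": "send_rows", "arguments": {"plan": [[0,0,0.5,0,0,0,-1],[0,0,1,0,0,0,-1],[0,0,1,0,0,0,-1]]}}

```text
clock: 23.75
tcp_pos: [0.5284, -0.0252, 0.1863]
orientation: [-0.0, 0.638, 0.77, 0.0]
force: [0.5, 0.1, 2.1]
finger_gap: 0.0133
gripper_force: 59.6
```

```bash
python3 -c "
from h import *
avg(6)"
```

```text
t 24.05 tcp [528.43 -25.22 186.29] yaw 100.68 zax [-0.  0. -1.] gap 0.0129
F [ 3.200e-01  1.000e-03  2.025e+00  3.500e-02 -6.300e-02  2.000e-02] sd [0.51 0.29 0.28 0.02 0.03 0.03]
```

Request:
{"name": "send_rows", "arguments": {"plan": [[0,0,0.5,0,0,0,-1],[0,0,1,0,0,0,-1],[0,0,1,0,0,0,-1]]}}

```text
clock: 24.42
tcp_pos: [0.5284, -0.0252, 0.1863]
orientation: [0.0, 0.645, 0.764, -0.0]
force: [0.5, -0.3, 2.2]
finger_gap: 0.0129
gripper_force: 59.6
```

```bash
python3 -c "
from h import *
avg(6)"
```

```text
t 24.73 tcp [528.45 -25.23 186.32] yaw 99.68 zax [ 1.e-04 -0.e+00 -1.e+00] gap 0.0128
F [ 0.35   0.287  2.126  0.025 -0.07   0.049] sd [0.41 0.29 0.47 0.03 0.03 0.01]
```

The key has gone 0.14 rad past square, which is as far as the play and stop allow within measuring error, and there is still no stop torque. The stem is at or next to its stop, so I ease off the press, loosen the grip and release slowly.

Request:
{"name": "send_rows", "arguments": {"plan": [[0,0,0,0,0,-0.0004,-1],[0,0,0,0,0,-0.0007,-1],[0,0,0,0,0,-0.0007,-1]], "squeeze": 20}}

```text
clock: 25.1
tcp_pos: [0.5284, -0.0252, 0.1869]
orientation: [-0.0, 0.645, 0.764, -0.0]
force: [0.8, 0.8, 0.7]
finger_gap: 0.0127
gripper_force: 59.5
```

```bash
python3 -c "
from h import *
avg(6); print(arm.read_state()['gripper_force'])"
```

```text
t 25.4 tcp [528.41 -25.23 186.96] yaw 99.68 zax [-1.e-04  0.e+00 -1.e+00] gap 0.0131
F [ 0.365 -0.006  1.539  0.048 -0.091  0.055] sd [0.37 0.25 0.52 0.05 0.02 0.02]
59.50674533843994
```

Request:
{"name": "send_rows", "arguments": {"plan": [[0,0,0,0,0,-0.0004,-0.68],[0,0,0,0,0,-0.0004,-0.65],[0,0,0,0,0,-0.0004,-0.62],[0,0,0,0,0,-0.0004,-0.58],[0,0,0,0,0,-0.0004,-0.5],[0,0,0,0,0,-0.0004,-0.3],[0,0,0,0,0,-0.0004,0],[0,0,0,0,0,-0.0004,0.4],[0,0,0,0,0,-0.0004,0.7],[0,0,0,0,0,-0.0004,0.7]]}}

```text
clock: 26.65
tcp_pos: [0.5284, -0.0252, 0.1874]
orientation: [0.0, 0.645, 0.764, 0.0]
force: [0.1, -0.1, 0.2]
finger_gap: 0.0726
gripper_force: 0.0
```

```bash
python3 -c "
from h import *
avg(2)
w=snap('wrist'); s=snap('scene')
cv2.imwrite('pics/rel.png',np.hstack([cv2.resize(s['image'][110:290,310:490],(400,400),interpolation=2),cv2.resize(w['image'][80:400,160:480],(400,400))])[...,::-1])"
```

```text
t 26.75 tcp [528.45 -25.24 187.4 ] yaw 99.68 zax [ 0. -0. -1.] gap 0.0724
F [-0.268 -0.155 -0.357  0.003  0.028  0.014] sd [0.33 0.22 0.13 0.01 0.01 0.04]
```

View pics/rel.png

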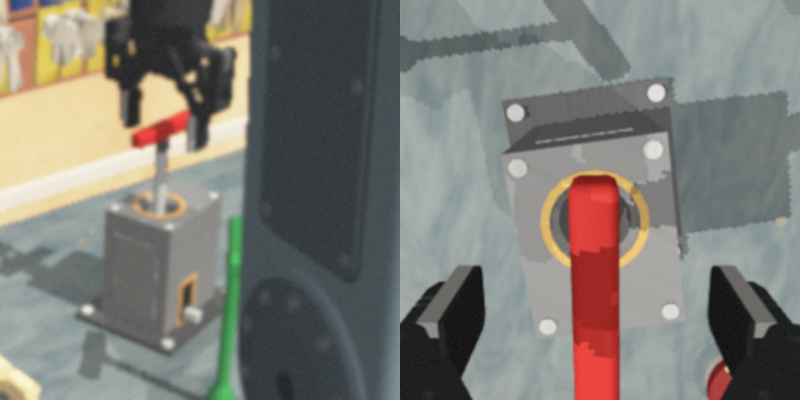

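The key stands upright with the jaws clear, and the tongue is out. I retreat straight up.

Request:
{"name": "send_rows", "arguments": {"plan": [[0,0,0,0,0,-0.015,0.7],[0,0,0,0,0,-0.04,0.7],[0,0,0,0,0,-0.08,0.7],[0,0,0,0,0,-0.12,0.7],[0,0,0,0,0,-0.15,0.7],[0,0,0,0,0,-0.15,0.7],[0,0,0,0,0,-0.15,0.7]]}}

```text
clock: 27.72
tcp_pos: [0.5281, -0.0251, 0.337]
orientation: [-0.0, 0.645, 0.764, -0.0]
force: [0.8, -0.4, 0.0]
finger_gap: 0.0723
gripper_force: 0.0
```

Run:
```python
from h import *
s0=arm.read_state(); d=snap("wrist"); t=snap("top"); s=snap("scene"); print(s0["tcp_pos"],s0["force"])
P=[]
for n,dd in(("wrist",d),("top",t)):
    im=dd["image"].astype(int); m=(im[...,0]>90)&(im[...,1]<.42*im[...,0])&(im[...,2]<.42*im[...,0])
    c=proj(dd,[.528,-.0255,.215]).astype(int); k=np.zeros_like(m); q=np.s_[max(0,c[1]-75):c[1]+75,max(0,c[0]-60):c[0]+60]; k[q]=m[q]
    nn,l,st,cc=cv2.connectedComponentsWithStats(k.astype(np.uint8)); i=1+np.argmax(st[1:,4]); r=cv2.minAreaRect(np.argwhere(l==i)[:,::-1].astype(np.float32))
    b=np.array([onz(dd,*p,.212) for p in cv2.boxPoints(r)]); e=[b[(j+1)%4]-b[j] for j in range(4)]; v=max(e,key=np.linalg.norm)
    print(n,st[i],b.mean(0),np.degrees(np.arctan2(v[1],v[0]))%180,[np.linalg.norm(x).round(4) for x in e])
cr=[]
L=np.radians(17.6); ex=np.array([np.cos(L),np.sin(L)])
for dd in(s,t):
    p=proj(dd,np.r_[np.array([.528,-.0255])-ex*.046,.029]); print("slot px",p); x,y=p.astype(int)
    cr.append(cv2.resize(dd["image"][y-35:y+35,x-35:x+35],(400,400),interpolation=2))
cv2.imwrite("pics/fin.png",np.hstack(cr)[...,::-1])
```

```text
[ 0.52807096 -0.02510838  0.33695849] [ 0.78139259 -0.42283386  0.04108788]
wrist [ 307  179   19  102 1732] [ 0.5278717  -0.02462167  0.212     ] 100.07130142081665 [np.float64(0.0131), np.float64(0.0786), np.float64(0.0141), np.float64(0.0786)]
top [447 183  58  19 580] [ 0.52779429 -0.02454303  0.212     ] 100.8657053086103 [np.float64(0.0814), np.float64(0.015), np.float64(0.0813), np.float64(0.0149)]
slot px [396.02989067 246.32183026]
slot px [450.91753502 240.92991145]
```

View pics/fin.png

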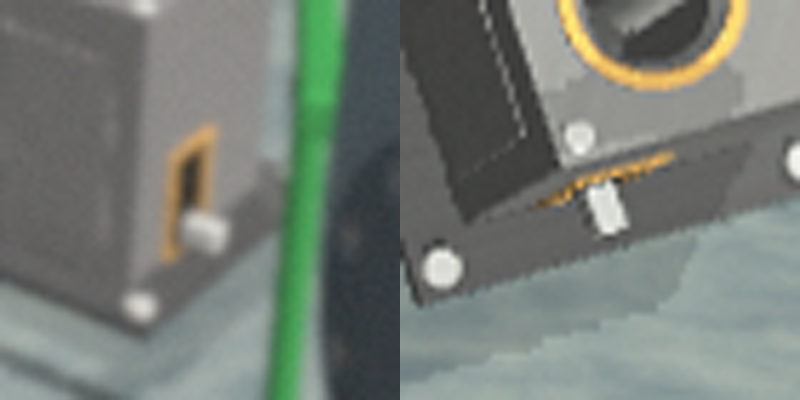

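The tongue stands straight out, centred in the slot. The key is upright over the axis, with its bar centre within about 1 mm, and the arm is clear. Handing in.

```bash
python3 -c "
from bench import arm
print(arm.sign_off())"
```

```text
the job is handed in; nothing more can be done
None
```

The job is handed in, but the sign-off gave no verdict: the T-key stands seated and upright in the lock with the tongue straight out of the slot, though I stopped turning without feeling the stop's torque, and I moved no bystander that I know of.

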